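Seat the scanner's calibration plate in its stand

ROBOT

A 6-joint arm with a two-finger parallel gripper is mounted at the origin on the work surface. World frame = base frame: x ahead of the robot, y to its left, z up, the work surface at z = 0. Lengths are in m, angles in rad, forces in N, time in s.
With the tool pointing down it reaches from about 0.3 to 0.775 m from the base axis. Payload 14.6 kg.
Tool frame: the origin (TCP) lies at the very end of the fingers, on their centre line; the grasp point (between the pads) lies 19 mm behind it; y points along the fingers, z is the direction in which the jaws open and shut, and the axes are right-handed (so a half turn about y gives the same grasp; the last joint's range is limited). The gripper opens to 94 mm and grips with 3 to 60 N. Pads are 16 mm wide; open, the fingers measure 119 mm over their backs; the gripper's body (75 mm by 177 mm) begins 78 mm behind the grasp point.
Start: joints at [-1.212, 0.3, 1.521, -0, 1.321, -0.067], TCP at [0.227, -0.501, 0.205] pointing down, gripper open.
Joint ranges: [-3.03, 3.03], [-0.79, 2.21], [0.23, 2.52], [-1.04, 4.18], [0, 3.07], [-2.55, 2.55]. Speed limits (rad/s): [2.22, 2.22, 2.57, 3.14, 3.14, 3.14].

INTERFACE

Orientations are given as [roll, pitch, yaw] about the fixed x, y, z axes, in that order (R = Rz(yaw) Ry(pitch) Rx(roll)).
In Python, from station import get_obs, camera, job gives the robot as it stands.
- The arm moves only by the tool step_arm, never from a script. Its argument "targets" is a list of rows, each a list of 6 numbers: the shift along the tool's x, y, z in mm, then the turn, a rotation vector about the tool's x, y, z in degrees. In form: [[dx, dy, dz, rx, ry, rz], ...]. A call has 1 to 12 rows; each row shifts and turns the commanded pose from where the row before left it, along the tool's axes as they then stand; what a row does not reach is not made up. A row lasts 1/8 s, in which the tool goes at most 62.5 mm and 10.7 degrees, less where a joint would pass 70% of its speed; a pose out of reach is approached as far as the arm can. A call is refused whole if a number of a shift passes 62.5 or a number of a turn 10.7, either way. A call with a gripper value outside its range is refused whole. "gripper" is the opening, from -1 (shut) to 1 (fully open), set as the call begins (left out, the last holds). The fingers move at their own pace and stop on an object; "squeeze" is the grip in N (left out, the last holds). Time passes only in rows, so rows that do not move let the fingers close. It gives the time, the measured TCP pose, the force and the opening at its end, in the units of the state.
- get_obs(): the state, without advancing time (a new reading comes with each control period).
- camera(name): name is "side" or "top"; returns a dict with "pixels" (400x640x3 uint8, red, green, blue), "intrinsics" (3x3 intrinsics, pixels), "k1" (the pictures are not rectified: a ray, as slopes to the right and down, at radius r is drawn at 1 + k1 r^2 times it, then the intrinsics apply), "R" (3x3) and "t" (3): a world point X has camera coordinates R X + t. Camera axes: x right, y down, z forward; pixel columns grow to the right and rows downward; lengths in m; the calibration is good to about 2 mm. A picture is of the moment at which its call begins. There is no depth.
- job.hand_in(): hands the job in, once; it reports no verdict.
The state is a dict: "time_s": time; "qpos": joint angles; "joint_vel": joint speeds; "tau": joint torques, N m; "ee_pos": TCP position; "eef_rot": TCP orientation; "force": force on the tool from outside, world axes, zero at the start; "moment": the same for the moment, N m; "grip_width": finger opening in m.
Only numpy, scipy, OpenCV 4.12 (cv2) and the standard library are available. Lean on these libraries where they do the work, as an engineer would, in place of code of your own. Each camera call takes 0.05 s, during which the arm holds its last target.

TASK

Fit the dark dotted calibration plate into its grey stand: hook the plate's tongue under the stand's fixed lip while the plate is tilted, then swing the other end down and press it until the spring catch has snapped out over its edge and the plate lies flat and fully home. Work gently: the plate is fragile and must never bear on the stand with more than 30 N. Let go at the end and leave the other things on the table where they are.

Things in the scene. Friction and masses are not known exactly. Their poses are not given: they have to be found in the camera images.
- plate_grip (a point): Centre of the loose calibration plate's grip bar, an aluminium block 16 (x) x 56 (y) x 35 mm high standing on the plate. This point is 22.5 mm above the plate's underside; the bar's top 40 mm above it. Axes are the plate's: z up from it, x from tongue end to plain end. At the start the plate lies flat on the table (z = 0), tongue towards the robot, yaw within 0.4 rad. 0.17 to 0.35 kg.
- plate_tongue (a point): Middle of the lower front edge of the plate's bare steel tongue: 75 mm to -x and 22.5 mm below plate_grip, same axes. The tongue is 60 mm wide (y), 4 mm thick, sticks out 10 mm from the slab, flush with its underside.
- plate_far (a point): Middle of the lower edge of the plate's plain end, which the catch holds: 75 mm to +x and 22.5 mm below plate_grip, same axes. The slab, dark with small white dots, is 140 (x) x 100 (y) x 5 mm thick: x -65 to +75 mm from plate_grip.
- stand_mid (a point): Centre of the stand's fixed black foot (130 x 156 mm), taken at the height of the tray's pocket floor, 12 to 24 mm above the table. z up, x from lip end to catch end, yaw within 0.4 rad. On the foot a grey tray (196 x 124 mm) is clamped up to 10 mm off centre, towards +x or -x. This shift is not measured: find the lip by feel or by eye.
- stand: Same axes as stand_mid, origin 12 mm below it. The tray, x from its own middle: pocket 1.5 mm longer than the plate, back wall face at -75.75 mm, end wall face at +75.75 mm, 6 mm high; steel lip 100 mm wide, 6 mm thick, over the back wall, front edge at -67.75 mm, underside 7 mm above the floor (tongue enters tilted up to 0.25 rad); side cheeks 8 mm high, x -50 to +60 mm, inner faces at y +-54 mm.
- catch (a joint): How far the tray's steel spring catch is pushed outwards (+x), in m: 0 = sprung out, at most 0.009. It is 30 mm wide, in the middle of the end wall; the nose reaches in to x +70.75 mm, flat underside 6.5 mm above the floor, ramp (30 degrees from vertical) 9.5 to 18.5 mm above it, top 19 mm. Spring 2 N plus 0.25 N/mm: 3 to 10 N down near the plate's plain end snaps it; the plate's weight does not.
Mind the look-alikes: they are no part of the job. What is shaped like the part that bears plate_grip but purple is not meant.

How it is judged:
On the way:
1. the plate's tongue is down at the lip end of the pocket while its plain end is still at least 9 mm above the pocket floor (x of plate_tongue in the frame of stand_mid between -0.0875 and -0.0605 m and z of plate_tongue in the frame of stand_mid between -0.003 and 0.004 m and z of plate_far in the frame of stand_mid above 0.009 m and y of plate_tongue in the frame of stand_mid between -0.02 and 0.02 m), for 0.1 s.
At the end, for the whole second after the job is handed in: The plate lies in the pocket with tongue under the lip and both ends within 2 mm of the floor, level with the stand within 0.02 rad, and the catch is sprung out (within 1.5 mm) over its plain end (angle between the z axis of plate_grip and the z axis of stand_mid, either way round below 0.02 rad and angle between the x axis of plate_grip and the x axis of stand_mid, either way round below 0.12 rad and x of plate_tongue in the frame of stand_mid between -0.0875 and -0.0625 m and z of plate_tongue in the frame of stand_mid between -0.002 and 0.002 m and z of plate_far in the frame of stand_mid between -0.002 and 0.002 m and y of plate_tongue in the frame of stand_mid between -0.015 and 0.015 m and value of joint catch below 0.0015 m); the robot touches nothing.
It fails at once if the plate bears on the stand or its catch with more than 30 N (contact force between plate and stand above 30 N).
It fails at once if the bracket is moved by more than 20 mm (distance of bracket from where it was at the start of the episode above 0.02 m).
It fails at once if the tin is moved by more than 20 mm (distance of tin from where it was at the start of the episode above 0.02 m).
It fails at once if the mouse is moved by more than 20 mm (distance of mouse from where it was at the start of the episode above 0.02 m).
It fails at once if the mug is moved by more than 20 mm (distance of mug from where it was at the start of the episode above 0.02 m).
It also fails if it takes over 64 s, if anything falls off the work surface, if the arm or the gripper's body presses on something with over 40 N, if the wrist force passes 120 N, or if a joint passes its speed limit or range.

## Working session

There is one attempt and no reset: what is moved stays moved. The work goes in short steps, Python scripts to look and compute and a tool call to move; the robot and the scene stay as the last step left them, time stands still between calls to the robot, and variables do not carry over. Pictures are saved under pics/ and viewed, and the job is handed in when it is done.

Besides the shell and the picture viewer there is one more tool, called after ">>>" by a JSON object that holds its "method" and its "body", one argument or row to a line. step_arm: Moves the arm, as the interface text tells. Its arguments: {"type":"object","properties":{"targets":{"type":"array","items":{"type":"array","items":{"type":"number"}}},"gripper":{"type":"number"},"squeeze":{"type":"number"}},"required":["targets"]}

```bash
ls; mkdir -p pics; python3 - <<'E'
from station import get_obs, camera, job
import cv2
print(get_obs())
for n in ("top","side"):
    c=camera(n); cv2.imwrite(f"pics/{n}0.png",c["pixels"][:,:,::-1]); print(n,c["intrinsics"],c["k1"],c["R"],c["t"])
E
```

```text
pics
{'time_s': 0.0, 'qpos': array([-1.21160791e+00,  3.00516414e-01,  1.52159496e+00, -2.24226032e-05,
        1.32072578e+00, -6.65712551e-02]), 'joint_vel': array([ 1.84941273e-05,  1.76601344e-04,  1.36948769e-03, -4.75736981e-04,
        2.23625368e-03, -1.80882305e-03]), 'tau': array([ 9.02456650e-04, -5.31800187e+01, -3.52731121e+01,  7.08153960e-02,
        2.45103403e-02, -1.09501605e-04]), 'ee_pos': array([ 0.22706575, -0.50063601,  0.20485562]), 'eef_rot': array([-1.57203951e+00,  6.11160742e-05, -2.71582746e+00]), 'force': array([-0.68360683,  0.16943942,  0.41667309]), 'moment': array([-0.00816939, -0.02809537,  0.00713587]), 'grip_width': 0.09429362849937405}
top [[454.19015018   0.         310.24761785]
 [  0.         454.19015018 200.56897688]
 [  0.           0.           1.        ]] -0.13069458528749642 [[ 0.01889903 -0.99980948  0.00488222]
 [-0.99787064 -0.01916682 -0.06234429]
 [ 0.06242599 -0.00369358 -0.99804276]] [0.18633352 0.60545562 1.03251549]
side [[399.76187031   0.         321.56228964]
 [  0.         399.76187031 196.93083025]
 [  0.           0.           1.        ]] -0.06818628602690942 [[-0.7611483  -0.64855383 -0.00558559]
 [-0.38284828  0.45623226 -0.8032928 ]
 [ 0.52352694 -0.60928652 -0.59555812]] [0.59226696 0.18417603 1.05109034]
```

View pics/top0.png

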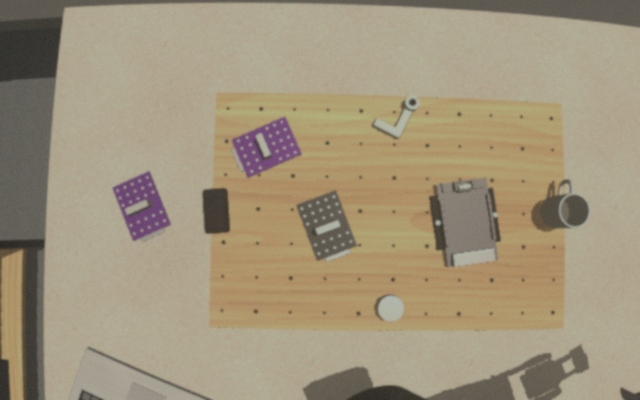

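View pics/side0.png

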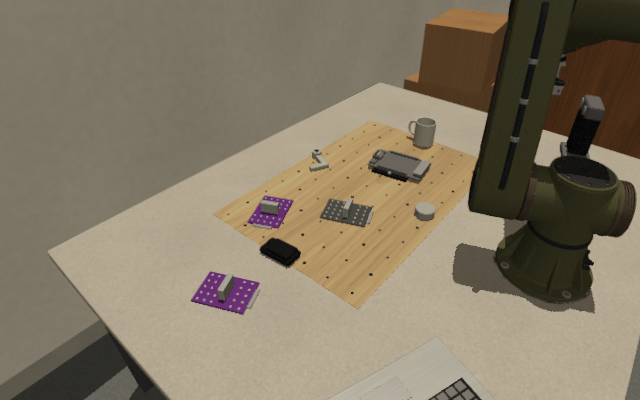

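The top view shows the dark plate at about (327,227) with its tongue at the bottom near (338,255). The stand is at about (466,222), with the lip at (474,258) and the catch at (463,186). Next I'll zoom in on both.

```bash
cat > h.py <<'E'
from station import get_obs, camera, job
import cv2, numpy as np
def proj(c,X):
    P=np.atleast_2d(X)@np.array(c["R"]).T+c["t"]; s=P[:,:2]/P[:,2:]
    s=s*(1+c["k1"]*(s**2).sum(1,keepdims=True)); K=c["intrinsics"]
    return s*[K[0,0],K[1,1]]+[K[0,2],K[1,2]]
def ray(c,uv):
    K=np.array(c["intrinsics"],float); d=np.array([c["k1"],0,0,0,0.])
    from scipy.optimize import fsolve
    p=(np.array(uv,float)-K[:2,2])/[K[0,0],K[1,1]]
    s=fsolve(lambda s:s*(1+c["k1"]*(s@s))-p,p)
    R=np.array(c["R"]); return -R.T@c["t"], R.T@np.array([s[0],s[1],1])
def atz(c,uv,z):
    o,d=ray(c,uv); return o+d*(z-o[2])/d[2]
def tri(c1,u1,c2,u2):
    o1,d1=ray(c1,u1);o2,d2=ray(c2,u2)
    A=np.stack([d1,-d2],1);k=np.linalg.lstsq(A,o2-o1,rcond=None)[0]
    a=o1+k[0]*d1;b=o2+k[1]*d2; return (a+b)/2,np.linalg.norm(a-b)
def crop(c,name,x0,y0,w,h,s):
    im=c["pixels"][y0:y0+h,x0:x0+w,::-1]; cv2.imwrite(name,cv2.resize(im,None,fx=s,fy=s,interpolation=cv2.INTER_CUBIC))
E
python3 - <<'E'
from h import *
import pickle
t=camera("top"); s=camera("side"); pickle.dump((t,s),open("c0.pkl","wb"))
a=[]
crop(t,"pics/tp.png",285,180,85,90,6);crop(t,"pics/ts.png",420,170,90,105,5)
crop(s,"pics/sp.png",310,185,75,50,8);crop(s,"pics/ss.png",360,140,80,50,8)
E
```

```text
(no output)
```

View pics/tp.png

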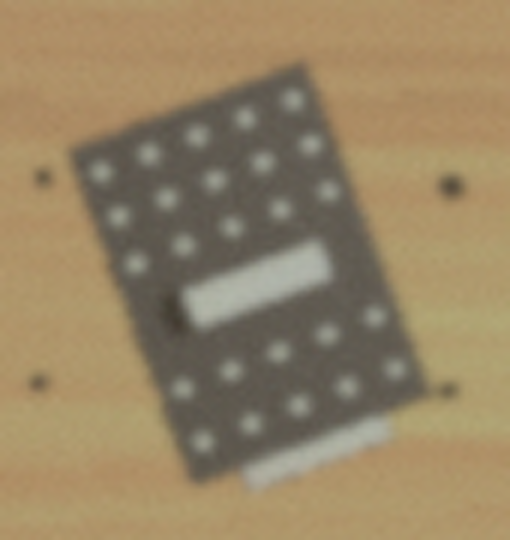

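View pics/ts.png

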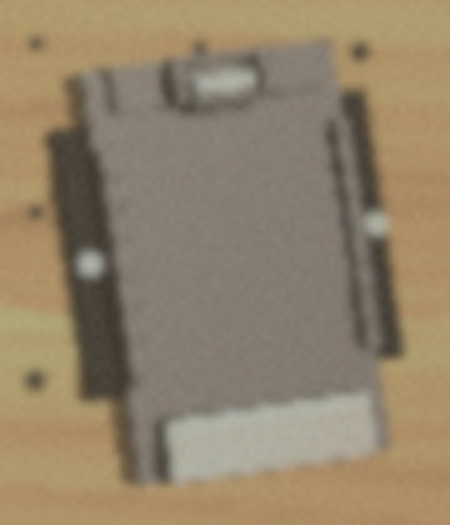

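View pics/sp.png

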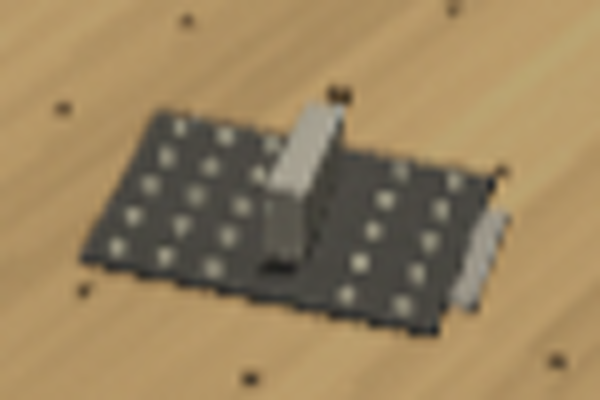

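View pics/ss.png

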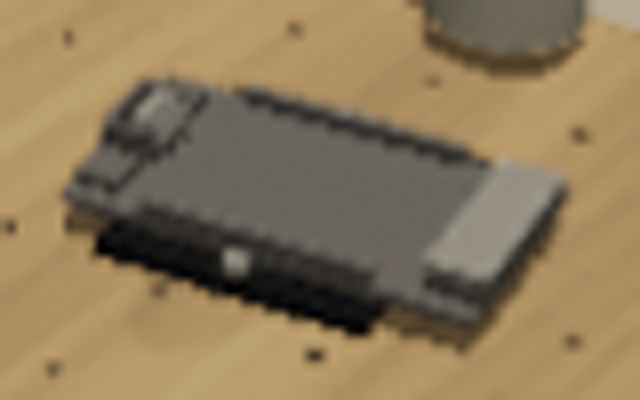

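```bash
cat > fit.py <<'E'
from h import *
import pickle
from scipy.optimize import least_squares
t,s=pickle.load(open("c0.pkl","rb"))
def un(p,x0,y0,k): return [(p[0]+.5)/k-.5+x0,(p[1]+.5)/k-.5+y0]
def world(q,P):
    x,y,z,a=q; c,n=np.cos(a),np.sin(a); P=np.array(P,float)/1000
    return np.stack([x+c*P[:,0]-n*P[:,1],y+n*P[:,0]+c*P[:,1],z+P[:,2]],1)
def fit(T,S,q0,nm):
    def f(q): return np.r_[(proj(t,world(q,[a for a,_ in T]))-[b for _,b in T]).ravel(),(proj(s,world(q,[a for a,_ in S]))-[b for _,b in S]).ravel()]
    r=least_squares(f,q0,loss="soft_l1"); print(nm,np.round(r.x,4)); print(np.round(f(r.x).reshape(-1,2),1).tolist())
    # separate views with z fixed
    for c,Q in((t,T),(s,S)):
        g=least_squares(lambda v:(proj(c,world([v[0],v[1],r.x[2],v[2]],[a for a,_ in Q]))-[b for _,b in Q]).ravel(),r.x[[0,1,3]]); print("  single",np.round(g.x,4))
    return r.x
tp=lambda *p:un(p,285,180,6); sp=lambda *p:un(p,310,185,8); ts=lambda *p:un(p,420,170,5); ss=lambda *p:un(p,360,140,8)
# plate frame: origin below plate_grip, underside
T=[((75,50,5),tp(72,150)),((75,-50,5),tp(303,65)),((-65,-50,5),tp(427,395)),((-65,50,5),tp(195,480)),
 ((8,28,40),tp(182,293)),((8,-28,40),tp(318,242)),((-8,-28,40),tp(332,277)),((-8,28,40),tp(197,327))]
S=[((75,-50,5),sp(160,110)),((-65,-50,5),sp(497,180)),((-65,50,5),sp(435,330)),((75,50,5),sp(80,256)),
 ((8,-28,40),sp(318,103)),((-8,-28,40),sp(345,108)),((-8,28,40),sp(300,193)),((8,28,40),sp(268,190))]
p=fit(T,S,[.55,0,0,.3],"plate")
T=[((-67.75,50,13),ts(163,420)),((-67.75,-50,13),ts(365,392)),((-98,-50,13),ts(378,450)),((-98,50,13),ts(172,483)),
 ((98,62,6),ts(75,78)),((98,-62,6),ts(330,40)),((-98,-62,6),ts(388,450)),((-98,62,6),ts(130,485))]
S=[((-67.75,-50,13),ss(512,155)),((-98,-50,13),ss(568,187)),((-98,50,13),ss(490,280)),((-67.75,50,13),ss(430,248)),((98,62,6),ss(68,190)),((-98,62,6),ss(468,322))]
q=fit(T,S,[.55,-.3,.02,.15],"stand")
E
python3 fit.py
```

```text
plate [ 0.5407  0.157  -0.0023  0.3734]
[[-0.6, 0.2], [0.8, -0.4], [1.0, 0.5], [-0.3, 1.3], [0.1, -0.1], [0.5, -0.2], [0.7, 0.6], [0.0, 0.8], [-0.5, -0.1], [-0.4, -0.3], [-0.5, 0.6], [-0.7, 0.3], [-1.9, -0.1], [-0.3, 0.3], [0.3, 0.3], [-0.8, -0.4]]
  single [0.5415 0.1577 0.3741]
  single [0.5395 0.1556 0.3659]
stand [ 0.558  -0.1712  0.0137  0.1584]
[[-0.3, 0.6], [0.2, -0.3], [-0.6, 0.9], [-0.3, 0.9], [0.7, -0.7], [-0.0, -0.1], [1.0, -0.1], [2.2, 1.0], [-1.7, 1.0], [-0.7, -0.8], [-0.6, 0.8], [-1.5, 2.3], [-1.3, -0.2], [0.6, -1.0]]
  single [ 0.5587 -0.1705  0.1558]
  single [ 0.5567 -0.1764  0.1375]
```

```bash
cat > plan.py <<'E'
from h import *
from scipy.spatial.transform import Rotation as Ro
def cur():
    o=get_obs(); return np.array(o["ee_pos"]),Ro.from_euler("xyz",o["eef_rot"]),o
def Rt(psi,tilt=0): # tool pointing down, z tool along heading psi+90deg; tilt>0 raises plain end (+z tool side)
    # tool x=-plate y ; raising plate x end = rotation about -plate y = +tool x
    return Ro.from_euler("xyz",[-np.pi/2,0,psi])*Ro.from_rotvec([tilt,0,0])
def plan(p1,R1,n,start=None):
    p,R,_=cur() if start is None else start+(None,)
    p0,R0=p,R; rv=(R0.inv()*R1).as_rotvec(); rows=[]
    for i in range(n):
        tgt=p0+(np.array(p1)-p0)*(i+1)/n; Rg=R0*Ro.from_rotvec(rv*(i+1)/n)
        d=np.round(R.inv().apply(tgt-p)*1000,1); r=np.round(np.degrees((R.inv()*Rg).as_rotvec()),1)
        rows.append(d.tolist()+r.tolist()); p=p+R.apply(d/1000); R=R*Ro.from_rotvec(np.radians(r))
    print(rows); return p,R
E
python3 - <<'E'
from plan import *
st=plan([.5407,.157,.13],Rt(.3734-np.pi/2),12); print(st[0])
E
```

```text
[[-46.4, 6.3, -39.1, 0.0, -7.2, -0.0], [-51.0, 6.3, -33.0, 0.0, -7.3, -0.0], [-54.8, 6.3, -26.2, 0.0, -7.2, -0.0], [-57.6, 6.3, -19.2, 0.0, -7.3, -0.0], [-59.6, 6.2, -11.7, 0.0, -7.2, -0.0], [-60.6, 6.3, -4.2, 0.0, -7.3, -0.0], [-60.6, 6.3, 3.6, 0.0, -7.2, -0.0], [-59.6, 6.3, 11.2, 0.0, -7.3, -0.0], [-57.8, 6.3, 18.6, 0.0, -7.2, -0.0], [-55.0, 6.3, 25.8, 0.0, -7.3, -0.0], [-51.3, 6.3, 32.5, 0.0, -7.2, -0.0], [-46.8, 6.3, 38.7, -0.0, -7.3, -0.0]]
[0.5407028  0.15700809 0.12997878]
```

>>> {"method": "step_arm", "body": {
  "targets": [
    [-46.4,6.3,-39.1,0,-7.2,0],
    [-51,6.3,-33,0,-7.3,0],
    [-54.8,6.3,-26.2,0,-7.2,0],
    [-57.6,6.3,-19.2,0,-7.3,0],
    [-59.6,6.2,-11.7,0,-7.2,0],
    [-60.6,6.3,-4.2,0,-7.3,0],
    [-60.6,6.3,3.6,0,-7.2,0],
    [-59.6,6.3,11.2,0,-7.3,0],
    [-57.8,6.3,18.6,0,-7.2,0],
    [-55,6.3,25.8,0,-7.3,0],
    [-51.3,6.3,32.5,0,-7.2,0],
    [-46.8,6.3,38.7,0,-7.3,0]
  ],
  "gripper": 1
}}

```text
time_s: 1.7
ee_pos: [0.5413, 0.1589, 0.1297]
eef_rot: [-1.571, -0.0, -1.193]
force: [0.6, 0.2, -1.0]
grip_width: 0.0939
```

>>> {"method": "step_arm", "body": {
  "targets": [
    [0,0,0,0,0,0],
    [0,0,0,0,0,0]
  ]
}}

```text
time_s: 1.95
ee_pos: [0.5404, 0.1565, 0.1297]
eef_rot: [-1.572, -0.0, -1.198]
force: [-0.4, -1.5, -0.7]
grip_width: 0.0937
```

```bash
python3 - <<'E'
from plan import *
p,R,o=cur(); print(p,R.as_euler("xyz"),o["force"])
st=plan([.5407,.157,.012],Rt(.3734-np.pi/2),5); print(st[0])
s=camera("side"); t=camera("top"); crop(s,"pics/s1.png",270,100,160,120,5); crop(t,"pics/t1.png",250,130,160,120,5)
E
```

```text
[0.54042606 0.1564623  0.1296573 ] [-1.57158729e+00 -1.72605739e-05 -1.19794384e+00] [-0.357746   -1.45993614 -0.66502475]
[[-0.1, 23.5, 0.1, 0.0, -0.0, 0.0], [-0.1, 23.6, 0.1, 0.0, -0.0, 0.0], [-0.0, 23.5, 0.1, 0.0, -0.0, 0.0], [-0.1, 23.5, 0.1, 0.0, -0.0, 0.0], [-0.1, 23.6, 0.1, 0.0, -0.0, 0.0]]
[0.54066004 0.15698115 0.01195693]
```

View pics/s1.png

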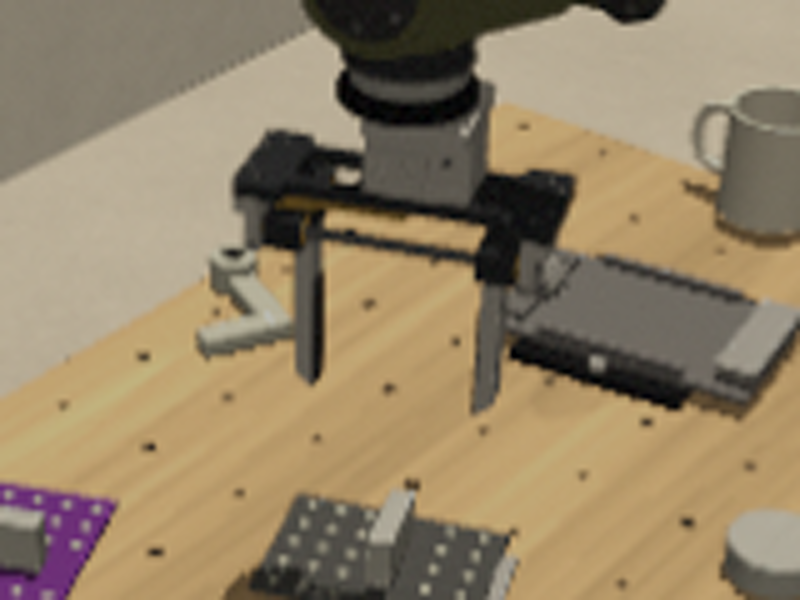

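The side view shows the open fingers hanging over the plate's bar, at crop px (310,380) and (485,410), with the bar at (390,530) and the jaws along plate x. I'll descend and grip.

>>> {"method": "step_arm", "body": {
  "targets": [
    [0,23.5,0.1,0,0,0],
    [0,23.6,0.1,0,0,0],
    [0,23.5,0.1,0,0,0],
    [0,23.5,0.1,0,0,0],
    [0,23.6,0.1,0,0,0],
    [0,0,0,0,0,0]
  ]
}}

```text
time_s: 2.8
ee_pos: [0.5404, 0.1558, 0.0114]
eef_rot: [-1.573, 0.0, -1.199]
force: [-0.3, 0.5, 0.5]
grip_width: 0.0939
```

>>> {"method": "step_arm", "body": {
  "targets": [
    [0,0,0,0,0,0],
    [0,0,0,0,0,0],
    [0,0,0,0,0,0],
    [0,0,0,0,0,0],
    [0,0,0,0,0,0],
    [0,0,0,0,0,0],
    [0,0,0,0,0,0],
    [0,0,0,0,0,0]
  ],
  "gripper": -1,
  "squeeze": 30
}}

```text
time_s: 3.8
ee_pos: [0.5412, 0.157, 0.0122]
eef_rot: [-1.571, 0.0, -1.197]
force: [-0.2, 0.0, -0.2]
grip_width: 0.0176
```

```bash
cat >> plan.py <<'E'
S=dict(x=.5585,y=-.171,z=.0137,a=.157,h=.0122,dy=0.)
def tcp_for(tx,ty,tz,tilt,S=S):
    v=Ro.from_euler("ZY",[0,-tilt]).apply([.075,S["dy"],S["h"]])
    w=Ro.from_euler("z",S["a"]).apply(v+np.array([tx,ty,tz])/1000)
    return w+[S["x"],S["y"],S["z"]], Rt(S["a"]-np.pi/2,tilt)
def tongue(S=S):
    p,R,o=cur()
    # plate axes: x=tool z, y=-tool x, z=-tool y
    tg=p+R.apply([S["dy"],S["h"],-.075]); fr=p+R.apply([S["dy"],S["h"],.075])
    f=lambda w:np.round(Ro.from_euler("z",-S["a"]).apply(w-[S["x"],S["y"],S["z"]])*1000,1)
    z=R.apply([0,0,1]); print("t",o["time_s"],"tongue",f(tg),"far",f(fr),"tilt",round(float(np.arcsin(z[2])),4),"yaw",round(float(np.arctan2(z[1],z[0]))-S["a"],4),
      "F(stand)",np.round(Ro.from_euler("z",-S["a"]).apply(o["force"]),1),"M",np.round(o["moment"],2),"w",round(float(o["grip_width"]),4))
E
python3 - <<'E'
from plan import *
p,R,o=cur(); print(p,o["grip_width"])
st=plan(p+[0,0,.1],Rt(.3734-np.pi/2),4)
p1,R1=tcp_for(-60,0,60,.2); print(p1)
st=plan(p1,R1,10,st); print(st[0])
E
```

```text
[0.54118848 0.15699086 0.0122079 ] 0.017632811867943715
[[-0.0, -25.0, -0.0, 0.0, 0.0, -0.0], [-0.0, -25.0, -0.0, 0.0, 0.0, -0.0], [-0.0, -25.0, -0.0, 0.0, 0.0, -0.0], [-0.0, -25.0, -0.0, 0.0, 0.0, -0.0]]
[ 0.56944494 -0.16926739  0.10055701]
[[31.4, 1.2, -9.3, 1.1, 1.2, -0.1], [31.6, 1.0, -8.6, 1.2, 1.3, -0.1], [31.8, 0.9, -7.9, 1.1, 1.2, -0.2], [31.9, 0.9, -7.3, 1.2, 1.2, -0.1], [32.1, 0.8, -6.7, 1.1, 1.3, -0.1], [32.2, 0.8, -5.9, 1.2, 1.2, -0.1], [32.4, 0.7, -5.3, 1.1, 1.3, -0.2], [32.4, 0.7, -4.5, 1.1, 1.2, -0.1], [32.5, 0.6, -3.9, 1.2, 1.2, -0.1], [32.6, 0.7, -3.2, 1.1, 1.3, -0.1]]
[ 0.56940166 -0.16923727  0.10055974]
```

>>> {"method": "step_arm", "body": {
  "targets": [
    [0,0,0,0,0,0],
    [0,0,0,0,0,0],
    [0,-10,0,0,0,0],
    [0,-25,0,0,0,0],
    [0,-25,0,0,0,0],
    [0,-25,0,0,0,0],
    [0,-15,0,0,0,0],
    [0,0,0,0,0,0]
  ]
}}

```text
time_s: 4.8
ee_pos: [0.5416, 0.1571, 0.1131]
eef_rot: [-1.569, -0.0, -1.197]
force: [-0.7, 0.6, -3.4]
grip_width: 0.0158
```

>>> {"method": "step_arm", "body": {
  "targets": [
    [31.4,1.2,-9.3,1.1,1.2,-0.1],
    [31.6,1.0,-8.6,1.2,1.3,-0.1],
    [31.8,0.9,-7.9,1.1,1.2,-0.2],
    [31.9,0.9,-7.3,1.2,1.2,-0.1],
    [32.1,0.8,-6.7,1.1,1.3,-0.1],
    [32.2,0.8,-5.9,1.2,1.2,-0.1],
    [32.4,0.7,-5.3,1.1,1.3,-0.2],
    [32.4,0.7,-4.5,1.1,1.2,-0.1],
    [32.5,0.6,-3.9,1.2,1.2,-0.1],
    [32.6,0.7,-3.2,1.1,1.3,-0.1],
    [0,0,0,0,0,0],
    [0,0,0,0,0,0]
  ]
}}

```text
time_s: 6.3
ee_pos: [0.569, -0.1687, 0.0998]
eef_rot: [-1.372, 0.002, -1.414]
force: [0.5, 0.2, -2.6]
grip_width: 0.0158
```

```bash
python3 - <<'E'
from plan import *
import pickle
tongue(); p,R,o=cur(); print(p,R.as_euler("xyz"))
s=camera("side"); t=camera("top"); pickle.dump((t,s),open("c1.pkl","wb"))
crop(s,"pics/s2.png",350,80,110,110,5); crop(t,"pics/t2.png",400,130,120,150,4)
E
```

```text
t 6.3 tongue [-60.4   0.7  59.3] far [86.7  0.6 88.9] tilt 0.1983 yaw -0.0007 F(stand) [ 0.5  0.1 -2.6] M [0.02 0.02 0.02] w 0.0158
[ 0.56901575 -0.16867934  0.0997707 ] [-1.37249766  0.00164458 -1.41420173]
```

View pics/s2.png

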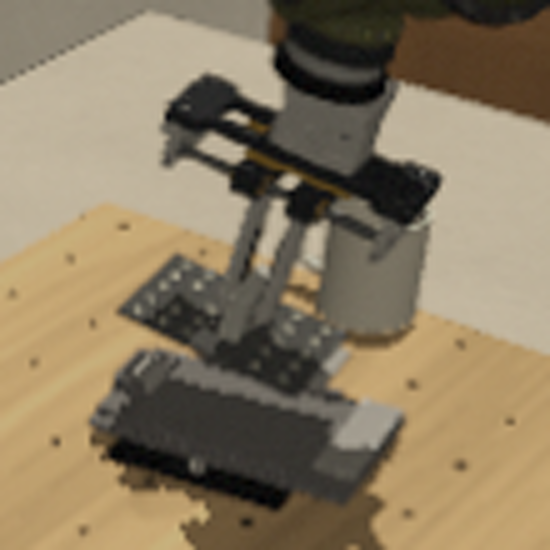

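View pics/t2.png

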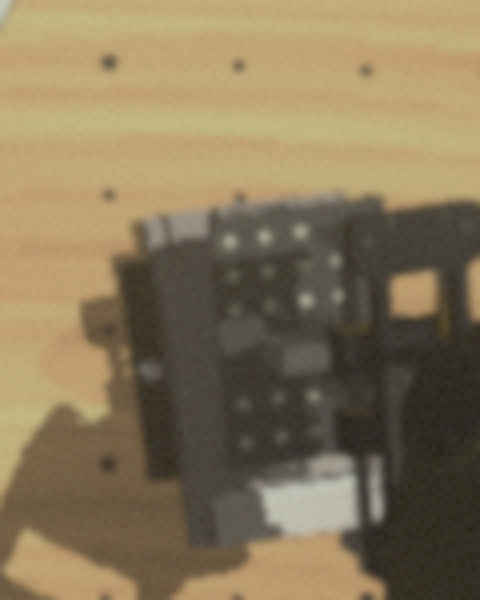

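The side view shows the plate held tilted, tongue end low, at crop (240,320) above the tray. In the top view its left edge is near crop x≈217. I'll overlay the predicted outlines to check.

```bash
cat > ov.py <<'E'
from plan import *
import pickle,sys
def overlay(t,s,tag,R,p,S=S,ct=(400,130,120,150,4),cs=(350,80,110,110,5)):
    pl=lambda P:np.array([p+R.apply([-(b/1000)+S["dy"],S["h"]-c/1000,a/1000]) for a,b,c in P])
    st=lambda P:Ro.from_euler("z",S["a"]).apply(np.array(P)/1000.)+[S["x"],S["y"],S["z"]]
    L=[(pl([(75,50,5),(75,-50,5),(-65,-50,5),(-65,50,5)]),(0,255,255)),(pl([(-65,30,4),(-75,30,4),(-75,-30,4),(-65,-30,4)]),(0,255,0)),
       (st([(-67.75,50,13),(-67.75,-50,13),(-98,-50,13),(-98,50,13)]),(255,0,0)),(st([(98,62,6),(98,-62,6),(-98,-62,6),(-98,62,6)]),(0,0,255))]
    for c,n,(x0,y0,w,h,k) in((t,"t",ct),(s,"s",cs)):
        im=cv2.resize(np.ascontiguousarray(c["pixels"][y0:y0+h,x0:x0+w,::-1]),None,fx=k,fy=k,interpolation=cv2.INTER_CUBIC)
        for P,col in L:
            u=(proj(c,P)-[x0,y0]+.5)*k-.5; cv2.polylines(im,[np.round(u*8).astype(int).reshape(-1,1,2)],True,col,1,cv2.LINE_AA,3)
        cv2.imwrite(f"pics/{tag}{n}.png",im)
if __name__=="__main__":
    t,s=pickle.load(open("c1.pkl","rb")); p,R,_=cur(); overlay(t,s,"o1",R,p)
E
python3 ov.py
```

```text
(no output)
```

View pics/o1t.png

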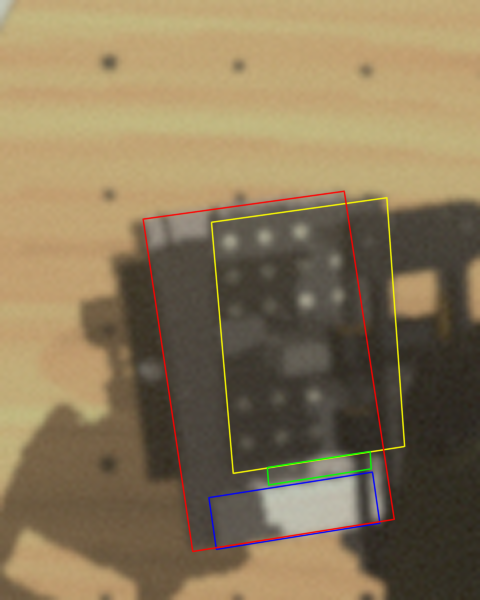

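View pics/o1s.png

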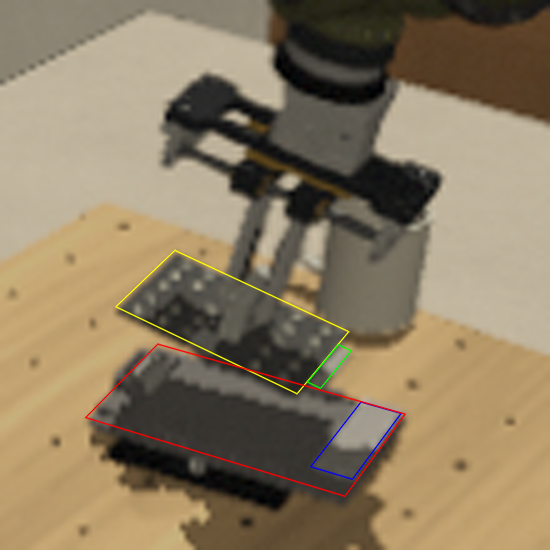

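```bash
python3 - <<'E'
from plan import *
p1,R1=tcp_for(-60,0,15,.2); st=plan(p1,R1,4); print(st[0])
E
```

```text
[[0.3, 10.9, -2.2, 0.0, 0.0, -0.0], [0.2, 11.0, -2.2, 0.0, 0.0, -0.0], [0.3, 10.9, -2.2, 0.0, 0.0, -0.1], [0.2, 11.0, -2.2, 0.1, 0.0, 0.0]]
[ 0.56948703 -0.16922615  0.05552039]
```

>>> {"method": "step_arm", "body": {
  "targets": [
    [0.2,10.9,-2.2,0,0,0],
    [0.2,11,-2.2,0,0,0],
    [0.2,10.9,-2.2,0,0,0],
    [0.2,11,-2.2,0,0,0],
    [0,0,0,0,0,0],
    [0,0,0,0,0,0]
  ]
}}

```text
time_s: 7.15
ee_pos: [0.5698, -0.1701, 0.0561]
eef_rot: [-1.371, 0.001, -1.414]
force: [0.1, -0.5, -2.2]
grip_width: 0.016
```

```bash
python3 - <<'E'
from ov import *
tongue(); s=camera("side"); t=camera("top"); p,R,_=cur()
overlay(t,s,"o2",R,p,ct=(425,160,80,115,5),cs=(360,110,90,80,8))
crop(s,"pics/s3.png",360,110,90,80,8); crop(t,"pics/t3.png",425,160,80,115,5)
E
```

```text
t 7.15 tongue [-59.8  -0.8  15.6] far [87.2 -0.9 45.4] tilt 0.2 yaw -0.0008 F(stand) [ 0.  -0.5 -2.2] M [-0.03  0.09  0.  ] w 0.016
```

View pics/o2t.png

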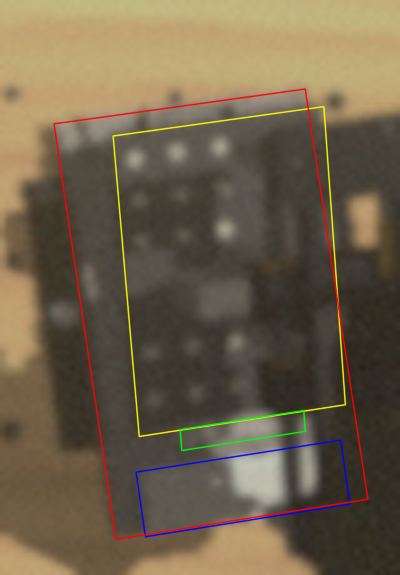

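View pics/o2s.png

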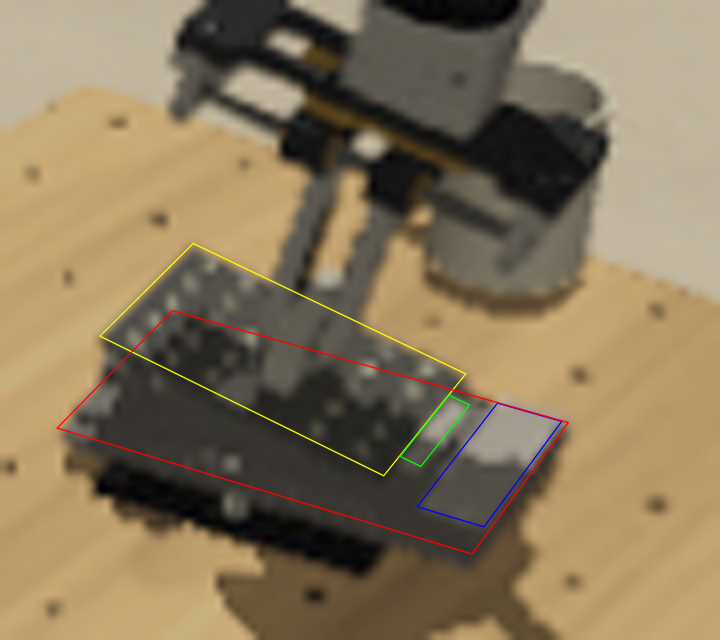

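View pics/s3.png

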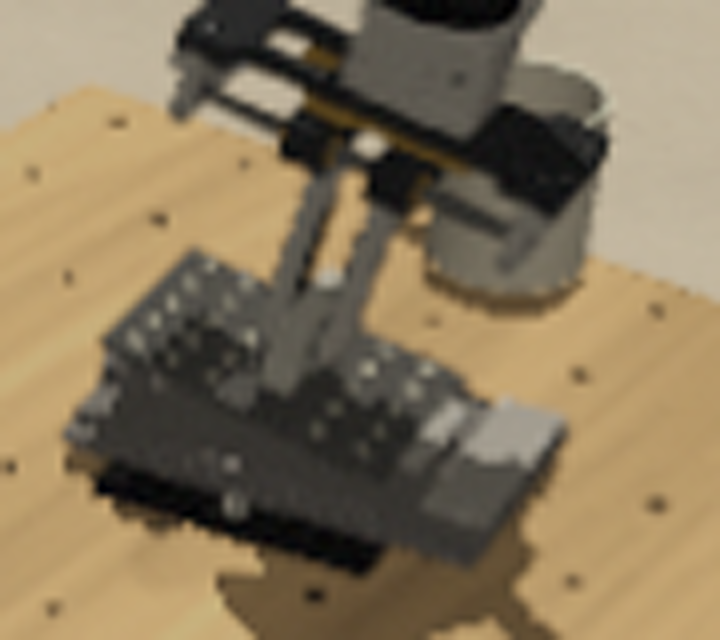

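The overlays match within about 1 px (~1.5 mm). The tongue at (435,435) in the side crop lies clear in front of the lip at (495,460). I'll lower by feel.

>>> {"method": "step_arm", "body": {
  "targets": [
    [0,3.9,-0.8,0,0,0],
    [0,3.9,-0.8,0,0,0],
    [0,2,-0.4,0,0,0],
    [0,0,0,0,0,0],
    [0,0,0,0,0,0]
  ]
}}

```text
time_s: 7.88
ee_pos: [0.5697, -0.17, 0.046]
eef_rot: [-1.371, 0.001, -1.414]
force: [-0.1, 0.6, -2.5]
grip_width: 0.0156
```

>>> {"method": "step_arm", "body": {
  "targets": [
    [0,1,-0.2,0,0,0],
    [0,0,0,0,0,0]
  ]
}}

```text
time_s: 8.12
ee_pos: [0.5696, -0.1699, 0.0448]
eef_rot: [-1.371, 0.001, -1.414]
force: [0.1, 0.2, -2.8]
grip_width: 0.0157
```

>>> {"method": "step_arm", "body": {
  "targets": [
    [0,1,-0.2,0,0,0],
    [0,0,0,0,0,0]
  ]
}}

```text
time_s: 8.38
ee_pos: [0.5697, -0.17, 0.044]
eef_rot: [-1.371, 0.001, -1.414]
force: [0.5, 0.0, -2.6]
grip_width: 0.0156
```

>>> {"method": "step_arm", "body": {
  "targets": [
    [0,1,-0.2,0,0,0],
    [0,0,0,0,0,0]
  ]
}}

```text
time_s: 8.62
ee_pos: [0.5699, -0.17, 0.0435]
eef_rot: [-1.37, 0.0, -1.414]
force: [-1.7, 0.9, 6.5]
grip_width: 0.0156
```

Contact came at tongue height ≈16.7 mm. The camera's z read 2.3 mm low on the plate and 3 mm low here, so this is the pocket floor. I'll back off slightly and slide toward the lip.

>>> {"method": "step_arm", "body": {
  "targets": [
    [0,-0.5,0.1,0,0,0],
    [0,0,0,0,0,0]
  ]
}}

```text
time_s: 8.88
ee_pos: [0.5698, -0.17, 0.0437]
eef_rot: [-1.371, 0.001, -1.414]
force: [0.1, 1.1, 3.1]
grip_width: 0.0157
```

```bash
python3 - <<'E'
from ov import *
tongue()
E
```

```text
t 8.875 tongue [-59.8  -0.8   3.1] far [87.2 -0.9 32.9] tilt 0.2002 yaw -0.0007 F(stand) [0.3 1.1 3.1] M [0.   0.39 0.03] w 0.0157
```

>>> {"method": "step_arm", "body": {
  "targets": [
    [0,-0.4,0.1,0,0,0],
    [0,-0.6,-2.9,0,0,0],
    [0,-0.6,-2.9,0,0,0],
    [0,0,0,0,0,0]
  ]
}}

```text
time_s: 9.38
ee_pos: [0.5635, -0.171, 0.0437]
eef_rot: [-1.371, 0.001, -1.415]
force: [0.6, -0.6, 0.4]
grip_width: 0.0158
```

>>> {"method": "step_arm", "body": {
  "targets": [
    [0,-0.2,-1,0,0,0],
    [0,-0.2,-1,0,0,0],
    [0,-0.2,-1,0,0,0],
    [0,0,0,0,0,0]
  ]
}}

```text
time_s: 9.88
ee_pos: [0.5606, -0.1714, 0.0438]
eef_rot: [-1.371, 0.001, -1.414]
force: [1.5, 0.2, 1.8]
grip_width: 0.0157
```

```bash
sed -i 's/z=.0137/z=.0167/' plan.py; python3 - <<'E'
from ov import *
tongue()
E
```

```text
t 9.875 tongue [-69.   -0.7   0.2] far [78.  -0.8 30. ] tilt 0.1996 yaw -0.0008 F(stand) [ 1.5 -0.1  1.8] M [ 0.03 -0.14 -0.04] w 0.0157
```

>>> {"method": "step_arm", "body": {
  "targets": [
    [0,-0.3,-1,0,0,0],
    [0,-0.2,-1,0,0,0],
    [0,0,0,0,0,0]
  ]
}}

```text
time_s: 10.25
ee_pos: [0.5585, -0.1717, 0.0438]
eef_rot: [-1.371, 0.001, -1.414]
force: [0.9, 0.3, 0.9]
grip_width: 0.0158
```

>>> {"method": "step_arm", "body": {
  "targets": [
    [0,-0.2,-1,0,0,0],
    [0,-0.2,-1,0,0,0],
    [0,0,0,0,0,0]
  ]
}}

```text
time_s: 10.62
ee_pos: [0.5565, -0.172, 0.0438]
eef_rot: [-1.371, 0.001, -1.414]
force: [0.5, -0.6, -1.1]
grip_width: 0.0155
```

>>> {"method": "step_arm", "body": {
  "targets": [
    [0,-0.1,-0.5,0,0,0],
    [0,0,0,0,0,0]
  ]
}}

```text
time_s: 10.88
ee_pos: [0.5561, -0.1721, 0.0438]
eef_rot: [-1.371, 0.001, -1.414]
force: [0.8, 1.2, -0.7]
grip_width: 0.016
```

```bash
python3 - <<'E'
from ov import *
tongue()
E
```

```text
t 10.875 tongue [-73.6  -0.6   0.3] far [73.4 -0.7 30.1] tilt 0.1996 yaw -0.0007 F(stand) [ 1.   1.  -0.7] M [-0.05 -0.03  0.03] w 0.016
```

>>> {"method": "step_arm", "body": {
  "targets": [
    [0,-0.1,-0.5,0,0,0],
    [0,0,0,0,0,0]
  ]
}}

```text
time_s: 11.12
ee_pos: [0.5556, -0.1722, 0.0439]
eef_rot: [-1.371, 0.001, -1.414]
force: [1.6, -0.5, 0.5]
grip_width: 0.0156
```

>>> {"method": "step_arm", "body": {
  "targets": [
    [0,-0.1,-0.5,0,0,0],
    [0,0,0,0,0,0]
  ]
}}

```text
time_s: 11.38
ee_pos: [0.5551, -0.1722, 0.0439]
eef_rot: [-1.371, 0.001, -1.414]
force: [0.7, 0.5, -0.9]
grip_width: 0.0158
```

>>> {"method": "step_arm", "body": {
  "targets": [
    [0,-0.1,-0.5,0,0,0],
    [0,0,0,0,0,0]
  ]
}}

```text
time_s: 11.62
ee_pos: [0.5546, -0.1723, 0.0439]
eef_rot: [-1.371, 0.001, -1.414]
force: [0.6, 0.2, -1.0]
grip_width: 0.0157
```

>>> {"method": "step_arm", "body": {
  "targets": [
    [0,-0.1,-0.5,0,0,0],
    [0,0,0,0,0,0]
  ]
}}

```text
time_s: 11.88
ee_pos: [0.5541, -0.1724, 0.0439]
eef_rot: [-1.371, 0.001, -1.414]
force: [1.0, -0.4, -1.0]
grip_width: 0.0158
```

>>> {"method": "step_arm", "body": {
  "targets": [
    [0,-0.1,-0.5,0,0,0],
    [0,0,0,0,0,0]
  ]
}}

```text
time_s: 12.12
ee_pos: [0.5538, -0.1725, 0.0439]
eef_rot: [-1.371, 0.001, -1.414]
force: [3.1, 0.1, -1.1]
grip_width: 0.016
```

>>> {"method": "step_arm", "body": {
  "targets": [
    [0,-0.1,-0.5,0,0,0],
    [0,0,0,0,0,0]
  ]
}}

```text
time_s: 12.38
ee_pos: [0.5537, -0.1726, 0.0441]
eef_rot: [-1.37, 0.0, -1.415]
force: [5.7, 0.1, -1.7]
grip_width: 0.0159
```

>>> {"method": "step_arm", "body": {
  "targets": [
    [0,-0.1,-0.5,0,0,0],
    [0,0,0,0,0,0]
  ]
}}

```text
time_s: 12.62
ee_pos: [0.5536, -0.1727, 0.0443]
eef_rot: [-1.369, 0.0, -1.415]
force: [9.3, 1.2, -3.6]
grip_width: 0.0159
```

```bash
python3 - <<'E'
from ov import *
tongue(); s=camera("side"); t=camera("top"); p,R,_=cur()
overlay(t,s,"o3",R,p,ct=(425,160,80,115,5),cs=(360,110,90,80,8))
crop(s,"pics/s4.png",360,130,90,60,8); crop(t,"pics/t4.png",425,160,80,115,5)
E
```

```text
t 12.625 tongue [-76.2  -0.8   0.6] far [70.8 -1.  30.7] tilt 0.2019 yaw -0.001 F(stand) [ 9.4 -0.3 -3.6] M [ 0.16 -1.82 -0.07] w 0.0159
```

View pics/s4.png

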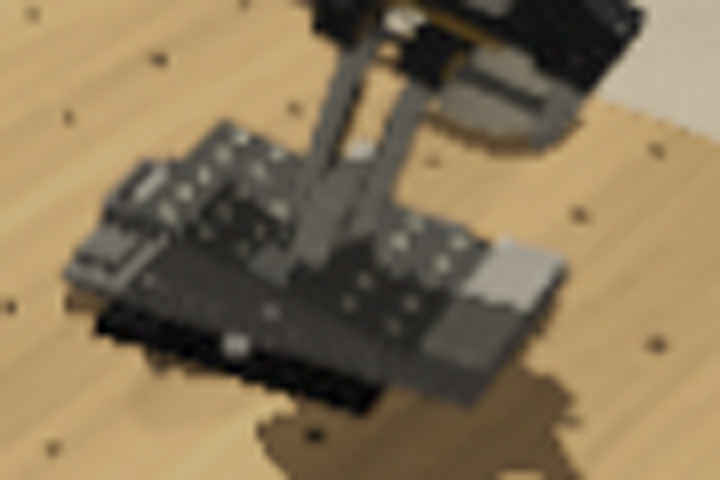

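View pics/t4.png

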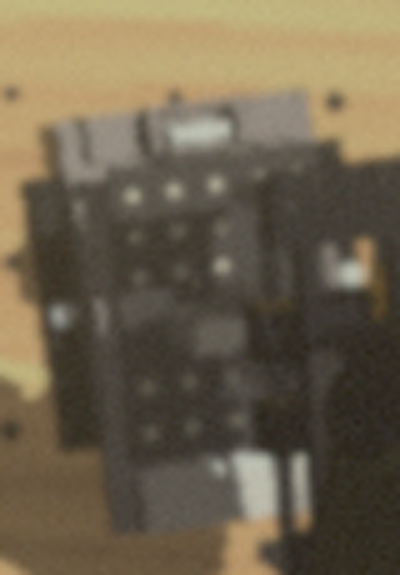

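The tongue met the back wall at about −76 mm, and the top view shows the slab's front edge right at the lip with the tongue hidden. Now I'll ease off and swing down about the tongue edge.

```bash
python3 - <<'E'
from ov import *
p1,R1=tcp_for(-75.6,-.7,.3,.2); st=plan(p1,R1,2)
for tl in (.16,.13):
    p1,R1=tcp_for(-75.6,-.7,.3,tl); st=plan(p1,R1,2,st)
E
```

```text
[[-0.1, 0.3, 0.2, -0.1, -0.0, 0.0], [-0.1, 0.3, 0.3, -0.0, -0.1, 0.0]]
[[0.0, 1.5, 0.2, -1.2, 0.0, 0.0], [0.0, 1.5, 0.2, -1.1, 0.0, 0.0]]
[[0.0, 1.1, 0.2, -0.9, 0.0, 0.0], [0.0, 1.1, 0.2, -0.8, 0.0, 0.0]]
```

>>> {"method": "step_arm", "body": {
  "targets": [
    [0,0.2,0.8,0,0,0],
    [0,0.2,0.8,0,0,0],
    [0,0,0,0,0,0],
    [0,0,0,0,0,0]
  ],
  "squeeze": 55
}}

```text
time_s: 13.22
ee_pos: [0.554, -0.1724, 0.0437]
eef_rot: [-1.372, 0.001, -1.414]
force: [-1.0, -0.4, 0.7]
grip_width: 0.0156
```

```bash
python3 - <<'E'
from ov import *
tongue()
E
```

```text
t 13.225 tongue [-75.7  -0.6   0.2] far [71.3 -0.7 29.9] tilt 0.1992 yaw -0.0007 F(stand) [-1.  -0.2  0.7] M [-0.17  0.36 -0.03] w 0.0156
```

>>> {"method": "step_arm", "body": {
  "targets": [
    [0,1.5,0.2,-1.2,0,0],
    [0,1.5,0.2,-1.1,0,0],
    [0,1.1,0.2,-0.9,0,0],
    [0,1.1,0.2,-0.8,0,0],
    [0,0,0,0,0,0]
  ]
}}

```text
time_s: 13.85
ee_pos: [0.556, -0.172, 0.0386]
eef_rot: [-1.441, 0.001, -1.414]
force: [-1.7, -0.5, 1.3]
grip_width: 0.0155
```

```bash
python3 - <<'E'
from ov import *
tongue()
R0=Rt(S["a"]-np.pi/2,.13); st=(tcp_for(-75.6,-.7,.3,.13)[0],R0)
for tl in (.11,.09,.07,.05,.03,.015,0):
    p1,R1=tcp_for(-75.6,-.7,.3,tl); st=plan(p1,R1,1,st)
E
```

```text
t 13.85 tongue [-75.4  -0.6   0.2] far [73.3 -0.6 19.5] tilt 0.1293 yaw -0.0005 F(stand) [-1.8 -0.2  1.3] M [-0.17  0.67  0.01] w 0.0155
[[-0.0, 1.5, 0.2, -1.1, 0.0, -0.0]]
[[0.0, 1.5, 0.3, -1.2, 0.0, 0.0]]
[[-0.0, 1.5, 0.2, -1.1, -0.0, 0.0]]
[[-0.0, 1.5, 0.2, -1.2, -0.0, -0.0]]
[[-0.0, 1.5, 0.2, -1.1, -0.0, -0.0]]
[[-0.0, 1.1, 0.2, -0.9, 0.0, 0.0]]
[[-0.0, 1.2, 0.2, -0.8, 0.0, 0.0]]
```

>>> {"method": "step_arm", "body": {
  "targets": [
    [0,1.5,0.2,-1.1,0,0],
    [0,0,0,0,0,0]
  ]
}}

```text
time_s: 14.1
ee_pos: [0.5565, -0.172, 0.0373]
eef_rot: [-1.461, 0.001, -1.414]
force: [-0.9, 0.4, 0.5]
grip_width: 0.0154
```

>>> {"method": "step_arm", "body": {
  "targets": [
    [0,1.5,0.2,-1.2,0,0],
    [0,0,0,0,0,0]
  ]
}}

```text
time_s: 14.35
ee_pos: [0.557, -0.1721, 0.036]
eef_rot: [-1.481, 0.0, -1.414]
force: [-1.7, -1.2, 3.4]
grip_width: 0.0153
```

>>> {"method": "step_arm", "body": {
  "targets": [
    [0,1.5,0.2,-1.1,0,0],
    [0,0,0,0,0,0]
  ]
}}

```text
time_s: 14.6
ee_pos: [0.5573, -0.172, 0.0345]
eef_rot: [-1.5, 0.0, -1.414]
force: [-1.7, -0.9, 5.4]
grip_width: 0.0158
```

```bash
python3 - <<'E'
from ov import *
tongue()
E
```

```text
t 14.6 tongue [-75.3  -0.8   0.4] far [74.3 -0.9 11. ] tilt 0.0707 yaw -0.0004 F(stand) [-1.8 -0.6  5.4] M [-0.25  0.14 -0.03] w 0.0158
```

>>> {"method": "step_arm", "body": {
  "targets": [
    [0,1.5,0.2,-1.2,0,0],
    [0,0,0,0,0,0]
  ]
}}

```text
time_s: 14.85
ee_pos: [0.5573, -0.1719, 0.0327]
eef_rot: [-1.522, 0.001, -1.414]
force: [-0.9, 0.1, 2.5]
grip_width: 0.0157
```

>>> {"method": "step_arm", "body": {
  "targets": [
    [0,1.5,0.2,-1.1,0,0],
    [0,0,0,0,0,0]
  ]
}}

```text
time_s: 15.1
ee_pos: [0.5575, -0.1718, 0.0312]
eef_rot: [-1.541, 0.001, -1.414]
force: [-3.2, -0.8, 3.8]
grip_width: 0.0155
```

```bash
python3 - <<'E'
from ov import *
tongue()
E
```

```text
t 15.1 tongue [-75.7  -0.6   0.1] far [74.3 -0.7  4.6] tilt 0.0296 yaw -0.0004 F(stand) [-3.2 -0.3  3.8] M [-0.27  0.75 -0.05] w 0.0155
```

>>> {"method": "step_arm", "body": {
  "targets": [
    [0,1.1,0.1,-0.9,0,0],
    [0,0,0,0,0,0]
  ]
}}

```text
time_s: 15.35
ee_pos: [0.5577, -0.1718, 0.0301]
eef_rot: [-1.557, 0.001, -1.414]
force: [-0.9, -0.6, 1.2]
grip_width: 0.0156
```

>>> {"method": "step_arm", "body": {
  "targets": [
    [0,0.5,0.1,-0.4,0,0],
    [0,0,0,0,0,0]
  ]
}}

```text
time_s: 15.6
ee_pos: [0.5578, -0.1718, 0.0297]
eef_rot: [-1.563, 0.001, -1.414]
force: [-1.2, -0.4, 2.6]
grip_width: 0.0157
```

```bash
python3 - <<'E'
from ov import *
tongue()
E
```

```text
t 15.6 tongue [-75.7  -0.6   0.3] far [74.3 -0.7  1.4] tilt 0.0074 yaw -0.0005 F(stand) [-1.2 -0.2  2.6] M [-0.14  0.59  0.01] w 0.0157
```

>>> {"method": "step_arm", "body": {
  "targets": [
    [0,0.5,0,-0.4,0,0],
    [0,0,0,0,0,0]
  ]
}}

```text
time_s: 15.85
ee_pos: [0.5578, -0.1718, 0.0293]
eef_rot: [-1.57, 0.001, -1.414]
force: [-2.9, -0.6, 1.5]
grip_width: 0.0156
```

>>> {"method": "step_arm", "body": {
  "targets": [
    [0,0.3,0,-0.2,0,0],
    [0,0,0,0,0,0]
  ]
}}

```text
time_s: 16.1
ee_pos: [0.5579, -0.1718, 0.0293]
eef_rot: [-1.573, 0.001, -1.414]
force: [-4.6, 1.4, 6.2]
grip_width: 0.0158
```

```bash
python3 - <<'E'
from ov import *
tongue(); s=camera("side"); t=camera("top")
crop(s,"pics/s5.png",360,130,90,60,8); crop(t,"pics/t5.png",425,160,80,115,5)
E
```

```text
t 16.1 tongue [-75.8  -0.6   0.6] far [74.2 -0.7  0.2] tilt -0.0027 yaw -0.0007 F(stand) [-4.3  2.1  6.2] M [0.12 0.53 0.  ] w 0.0158
```

View pics/s5.png

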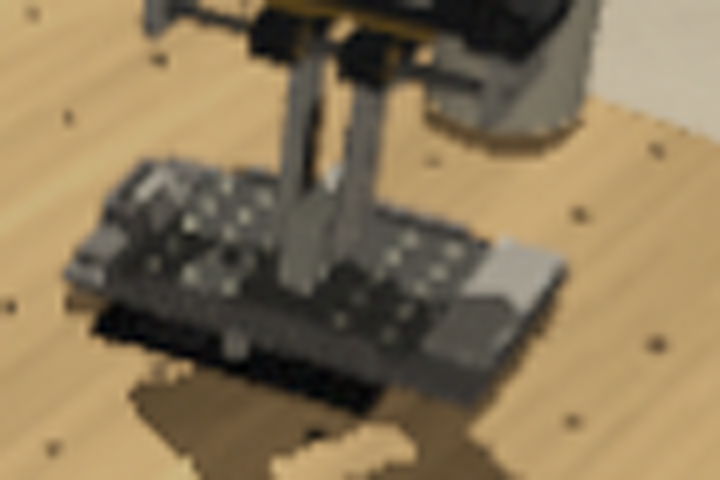

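View pics/t5.png

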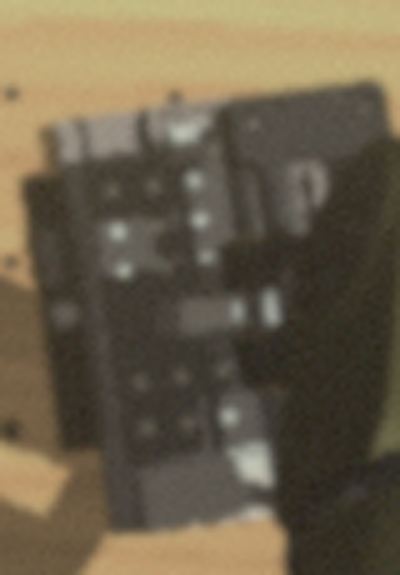

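The side view shows the plate lying flat in the tray, and the top view shows its plain end under the catch at about (190,130). I'll press a little more, relax, release and then check the catch.

>>> {"method": "step_arm", "body": {
  "targets": [
    [0,0.2,0,-0.3,0,0],
    [0,0,0,0,0,0]
  ]
}}

```text
time_s: 16.45
ee_pos: [0.5579, -0.1719, 0.0295]
eef_rot: [-1.578, 0.001, -1.414]
force: [-7.0, 1.7, 8.9]
grip_width: 0.0158
```

```bash
python3 - <<'E'
from ov import *
tongue()
E
```

```text
t 16.45 tongue [-75.8  -0.7   1.1] far [74.2 -0.8 -0. ] tilt -0.0077 yaw -0.0007 F(stand) [-6.6  2.8  8.9] M [0.17 0.61 0.  ] w 0.0158
```

>>> {"method": "step_arm", "body": {
  "targets": [
    [0,-0.1,-0.3,0.4,0,0],
    [0,0,0,0,0,0],
    [0,0,0,0,0,0]
  ]
}}

```text
time_s: 16.82
ee_pos: [0.558, -0.1719, 0.0293]
eef_rot: [-1.571, 0.0, -1.414]
force: [-0.3, 2.0, 6.2]
grip_width: 0.0159
```

>>> {"method": "step_arm", "body": {
  "targets": [
    [0,0,0,0,0,0],
    [0,0,0,0,0,0],
    [0,0,0,0,0,0]
  ],
  "gripper": -0.4
}}

```text
time_s: 17.2
ee_pos: [0.5575, -0.1719, 0.0287]
eef_rot: [-1.572, 0.001, -1.414]
force: [0.3, -0.1, 0.4]
grip_width: 0.028
```

```bash
python3 - <<'E'
from ov import *
tongue()
E
```

```text
t 17.2 tongue [-76.2  -0.6  -0.1] far [73.8 -0.7 -0.3] tilt -0.0013 yaw -0.0006 F(stand) [ 0.3 -0.1  0.4] M [-0.   -0.07 -0.01] w 0.028
```

>>> {"method": "step_arm", "body": {
  "targets": [
    [0,-10,0,0,0,0],
    [0,-25,0,0,0,0],
    [0,-40,0,0,0,0],
    [0,-60,0,0,0,0],
    [0,-60,-30,0,0,0],
    [0,0,-60,0,0,0],
    [0,0,-30,0,0,0],
    [0,0,0,0,0,0]
  ]
}}

```text
time_s: 18.2
ee_pos: [0.4402, -0.1907, 0.2212]
eef_rot: [-1.57, -0.0, -1.416]
force: [0.1, -0.5, -0.7]
grip_width: 0.0284
```

```bash
python3 - <<'E'
from ov import *
s=camera("side"); t=camera("top")
crop(s,"pics/s6.png",360,130,90,60,8); crop(t,"pics/t6.png",425,165,80,105,5)
E
```

```text
(no output)
```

View pics/s6.png

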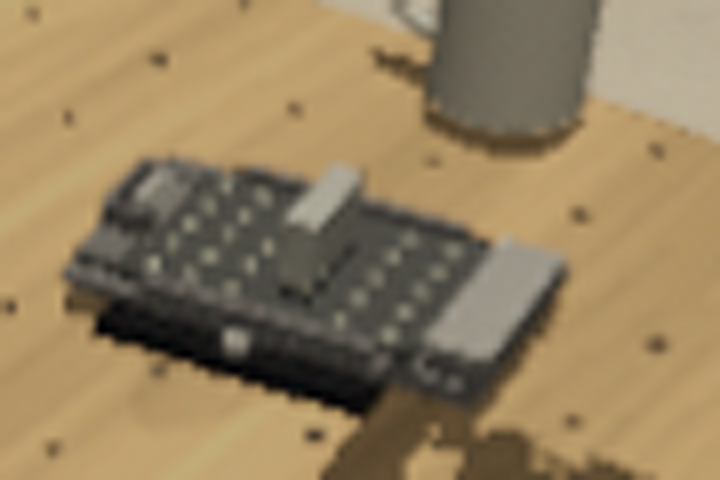

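View pics/t6.png

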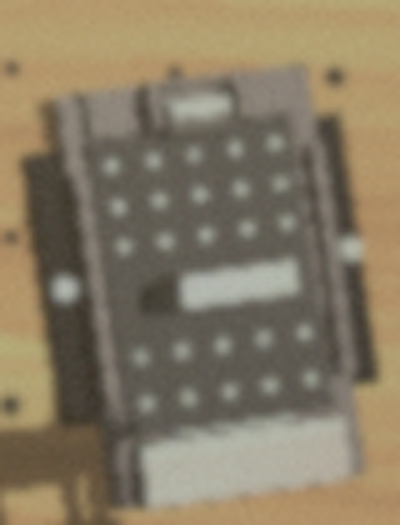

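The plate lies flat and free of the gripper, with the catch highlight at about (200,106) in the top crop. I'll compare the catch's position with the start image to sub-pixel accuracy.

```bash
python3 - <<'E'
from ov import *
import pickle
t0,s0=pickle.load(open("c0.pkl","rb")); t=camera("top"); s=camera("side"); pickle.dump((t,s),open("c2.pkl","wb"))
g=lambda c:c["pixels"].astype(np.float32).mean(2)
def cmp(a,b,x0,y0,w,h,nm):
    T=cv2.resize(g(a)[y0:y0+h,x0:x0+w],None,fx=8,fy=8,interpolation=cv2.INTER_CUBIC); m=5
    I=cv2.resize(g(b)[y0-m:y0+h+m,x0-m:x0+w+m],None,fx=8,fy=8,interpolation=cv2.INTER_CUBIC)
    r=cv2.matchTemplate(I,T,cv2.TM_CCOEFF_NORMED); _,v,_,l=cv2.minMaxLoc(r); print(nm,"shift px",l[0]/8-m,l[1]/8-m,"corr",round(v,3), "r at 0:",round(float(r[m*8,m*8]),3))
cmp(t0,t,455,182,18,9,"catch top"); cmp(t0,t,452,180,22,11,"catch top+body"); cmp(s0,s,372,148,18,14,"catch side"); cmp(t0,t,452,248,46,18,"lip top")
# 4 mm outward shift in px
w=lambda P:Ro.from_euler("z",S["a"]).apply(np.array(P)/1000.)+[S["x"],S["y"],S["z"]]
for c in(t,s): print(proj(c,w([[80,0,19]]))-proj(c,w([[76,0,19]])))
from fit import fit,un
tp=lambda *p:un(p,425,165,5)
E
python3 - <<'E'
E
```

```text
catch top shift px 0.0 0.0 corr 0.984 r at 0: 0.984
catch top+body shift px 0.0 0.0 corr 0.981 r at 0: 0.981
catch side shift px 0.0 0.0 corr 0.923 r at 0: 0.923
lip top shift px -0.25 -0.25 corr 0.938 r at 0: 0.933
[[-0.26922394 -1.70220014]]
[[-0.99732128 -0.28648133]]
plate [ 0.5407  0.157  -0.0023  0.3734]
[[-0.6, 0.2], [0.8, -0.4], [1.0, 0.5], [-0.3, 1.3], [0.1, -0.1], [0.5, -0.2], [0.7, 0.6], [0.0, 0.8], [-0.5, -0.1], [-0.4, -0.3], [-0.5, 0.6], [-0.7, 0.3], [-1.9, -0.1], [-0.3, 0.3], [0.3, 0.3], [-0.8, -0.4]]
  single [0.5415 0.1577 0.3741]
  single [0.5395 0.1556 0.3659]
stand [ 0.558  -0.1712  0.0137  0.1584]
[[-0.3, 0.6], [0.2, -0.3], [-0.6, 0.9], [-0.3, 0.9], [0.7, -0.7], [-0.0, -0.1], [1.0, -0.1], [2.2, 1.0], [-1.7, 1.0], [-0.7, -0.8], [-0.6, 0.8], [-1.5, 2.3], [-1.3, -0.2], [0.6, -1.0]]
  single [ 0.5587 -0.1705  0.1558]
  single [ 0.5567 -0.1764  0.1375]
```

```bash
python3 - <<'E'
import pickle,cv2,numpy as np
t0,s0=pickle.load(open("c0.pkl","rb"));t,s=pickle.load(open("c2.pkl","rb"))
def c(x,x0,y0,w,h): return cv2.resize(x["pixels"][y0:y0+h,x0:x0+w,::-1],None,fx=12,fy=12,interpolation=cv2.INTER_CUBIC)
a=np.hstack([c(t0,448,176,30,22),c(t,448,176,30,22)]);b=np.hstack([c(s0,366,144,30,24),c(s,366,144,30,24)])
cv2.imwrite("pics/cmp.png",np.vstack([a,b]))
E
```

```text
(no output)
```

View pics/cmp.png

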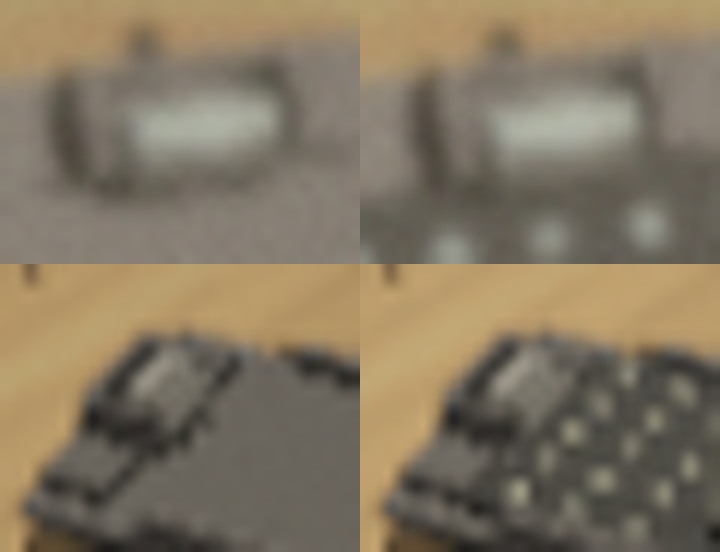

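The catch highlight hasn't moved (0.0 px; a blocked catch would show at least 1.7 px), and the slab edge lies under its nose. Handing in.

```bash
python3 -c "
from station import get_obs,job
o=get_obs();print(o['time_s'],o['ee_pos'],o['force'],o['grip_width']);print(job.hand_in())"
```

```text
18.4 [ 0.44197363 -0.19025837  0.22003444] [ 0.03270531 -0.99492867 -0.82167276] 0.0282045512776428
the job is handed in; nothing more can be done
None
```

The plate is in its stand, flat and held by the catch. I handed the job in at 18.4 s of the 64 s allowed; no verdict is given, so the result rests on the checks below.

**What I did:** I gripped the plate by its bar and tilted it 0.2 rad. I felt for the pocket floor and slid the tongue under the lip until it met the back wall. Then I swung the plain end down about the tongue, pressed it past the catch, let go and moved clear.

**Last checks:**
- **Level:** at release the gripper's own position put both plate ends within about 0.3 mm of the floor height found by feel, and level within 0.002 rad. The last pictures show the plate lying flat, but I did not measure its height from them.
- **Catch:** it sits where it was at the start, with 0.0 px shift in both views. Held back by the plate it would show about 1.7 px in the top view and 1 px in the side view. The slab's edge lies under its nose.
- **Force:** the largest readings I saw during contact were about 9 N sideways against the back wall and about 13–14 N while pressing down (plate weight taken off). I only read the force at the end of each move, so brief peaks between readings were not seen.
- **Other objects:** nothing else on the table was touched on purpose. I did not measure the bracket, tin, mouse or mug afterwards.

**Disagreements:** the camera read heights 2–3 mm too low for both the plate and the stand floor, so I used the height found by touch. My lengthwise camera estimate of the tray agreed with the felt back wall to about 0.5 mm.

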